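Find the soft practice pad with the hardness gauge and put it on display

TASK

Of the two look-alike pocket practice pads on the counter one has soft rubber, the other firm: find the soft one with the dial hardness gauge from the rest, pushing its pin squarely into the middle of a pad's rubber until the gauge's foot sits flush on the wood, and keeping it seated for a good second with a firm but gentle push (about a kilogram, never more than three) while you read how far the pin goes in. When you have read the soft pad in this way, set it flat into the round place of the acrylic pick stand. Stand the gauge upright on its rest again, never laying it down, and leave the firm pad and everything else where they are.

Things in the scene. Friction and masses are not known exactly. Their poses are not given: they have to be found in the camera images.
- gauge: Dial hardness gauge (about 250 g), upright on its rest. Origin: centre of the underside of its round steel foot (44 mm across, 7 mm thick), z up. Above it a 22 mm stem, then a round dial case (56 mm across, 26 mm thick along x, 28 to 84 mm above the underside; white dial on its +x face) and a black grip on top. A 6 mm thick sprung pin stands out of the middle of the underside.
- gauge_grip (a point): Middle of the gauge's black rectangular grip, 106 mm above the foot's underside, axes as the gauge's. The grip is 24 mm in x, 32 mm in y and spans 86 to 122 mm above the underside; it is meant to be held from above, fingers closing along x.
- gauge_foot (a point): Centre of the underside of the gauge's foot, same axes as the gauge (the same point as its origin).
- gauge_pin (a joint): How far the pin is pushed back, m: 0 = standing out its full 6 mm (needle lower left, reads 0), 0.006 = flush (reads 100; needle turns 252 degrees clockwise). Its spring: 0.9 N, then 1.5 N per mm more. With the foot flush on a pad: soft rubber pushes it back about 1.7 mm (reads 30, 3.6 N on the pin), firm rubber about 4.7 mm (reads 80, 8 N).
- rest: The gauge's rest, fixed: aluminium plate 74 x 74 mm, 12 mm thick, with a round through hole (about 19 mm) in its middle that leaves the pin free. Origin: centre of the underside, z up. The gauge's foot stands flat on the top, centred over the hole.
- pad_1: One of two look-alike pocket practice pads (130 g): maple puck 64 mm across, 25 mm thick, a black rubber insert 28 mm across flush in its top (only the rubber gives), on a round aluminium foot (62 mm across, 5 mm thick) that screws out 0 to 10 mm: its top is 30 to 40 mm above the underside, differently each time. Which pad is soft cannot be seen. Origin: centre of the foot's underside, z up.
- pad_2: The other pocket practice pad, of the same make and size as pad_1, its foot also screwed out 0 to 10 mm; origin at the centre of the foot's underside, z up.
- stand: Clear acrylic pick stand, fixed. Origin: on the counter under the centre of its round place; x points to the two tiers of picks behind, 160 mm wide (the first starts 65 mm from the origin, 37 mm high; the second 110 mm, 64 mm high; picks stand 30 mm above them). Front plate 100 x 110 mm, 8 mm thick.
- stand_place (a point): Centre of the round place on the stand's front plate: a cork disc, 8 mm above the counter, within a raised acrylic ring of 71 mm inner and 80 mm outer diameter, 4 mm high. A pad's foot sits in it flat on the plate.
- canister: Aluminium screw-top canister with knurled lid, 63 mm across, 86 mm high, standing. Bystander. Origin: centre of the underside.
- jade_pick: Jade stone pick, 31 x 27 x 5 mm, lying on the counter. Bystander. Origin: centre of the underside.
- copper_pick: Copper jazz pick, 25 x 21 x 4 mm, lying on the counter. Bystander. Origin: centre of the underside.
- pitch_pipe: Round red plastic pitch pipe, 66 mm across, 14 mm high, lying flat. Bystander. Origin: centre of the underside.
- pin_block: Small wooden block 28 x 105 x 18 mm (long side along y) with six ebony bridge pins standing in it, 41 mm high in all. Bystander. Origin: centre of the underside.
- drum_key: Steel T-shaped drum key, 50 mm long, 49 mm wide at the handle, 9 mm thick, lying flat. Bystander. Origin: centre of the underside.
Things that resemble listed ones, but are neither listed nor needed, are in the scene too. Leave any blue or purple look-alike of the rest alone.

How it is judged:
On the way:
1. the soft pad is tested: gauge upright over the middle of its rubber, foot seated on the wood under a push of 6 N or more with the pin reading the soft rubber, kept so for 0.7 s (contact force between gauge and pad_1 above 6 N and horizontal distance between gauge_foot and pad_1 below 0.007 m and angle between gauge's own z axis and vertical below 0.07 rad and value of joint gauge_pin between 0.0008 and 0.003 m), for 0.7 s.
At the end, for the whole second after the job is handed in: The soft pad lies flat in the stand's ring (centre within 6 mm, underside within 2 mm of the plate); the gauge stands upright on its rest, foot flat (within 2 mm) and within 12 mm of the middle; the firm pad is within 25 mm of its start; all at rest and let go (horizontal distance between pad_1 and stand_place below 0.006 m and z of pad_1 in the frame of stand_place below 0.002 m and angle between each of pad_1, gauge's own z axis and vertical below 0.06 rad and linear speed of each of pad_1, gauge below 0.02 m/s and horizontal distance between gauge_foot and rest below 0.012 m and z of gauge_foot in the frame of rest below 0.014 m and distance of pad_2 from where it was at the start of the episode below 0.025 m); the robot touches nothing.
It fails at once if the gauge is pushed on a pad with more than 30 N (contact force between gauge and pad_1 above 30 N or contact force between gauge and pad_2 above 30 N).
It fails at once if the gauge falls over or is laid down (angle between gauge's own z axis and vertical above 0.6 rad).
It fails at once if one of the other things is shifted by more than 20 mm (distance of any of canister, jade_pick, copper_pick, pitch_pipe, pin_block, drum_key from where it was at the start of the episode above 0.02 m).
It also fails if it takes over 67 s, if anything falls off the work surface, if the arm or the gripper's body presses on something with over 40 N, if the wrist force passes 120 N, or if a joint passes its speed limit or range.

ROBOT

A 6-joint arm with a two-finger parallel gripper is mounted at the origin on the work surface. World frame = base frame: x ahead of the robot, y to its left, z up, the work surface at z = 0. Lengths are in m, angles in rad, forces in N, time in s.
With the tool pointing down it reaches from about 0.4 to 0.825 m from the base axis. Payload 7 kg.
Tool frame: the origin (TCP) lies at the centre of the arm's flange, where the gripper is bolted on; the fingertips stand 178 mm ahead of it and the grasp point (between the pads) lies 159 mm ahead of it; z points along the fingers, y is the direction in which the jaws open and shut (so a half turn about z gives the same grasp; the last joint's range is limited). The gripper opens to 88 mm and grips with 3 to 60 N. Pads are 19 mm wide; open, the fingers measure 130 mm over their backs; the gripper's body (78 mm by 193 mm) begins 47 mm behind the grasp point.
Start: joints at [-0.978, 0.359, 0.012, 0, -1.224, -0.288], TCP at [0.203, -0.644, 0.405] pointing down, gripper open.
Joint ranges: [-3.07, 3.07], [-1.43, 2.12], [-1.02, 1.25], [-3.03, 1.67], [-3.05, -0], [-3.03, 3.03]. Speed limits (rad/s): [2.39, 2.39, 3.01, 3.14, 3.14, 3.14].

INTERFACE

Orientations are given as [roll, pitch, yaw] about the fixed x, y, z axes, in that order (R = Rz(yaw) Ry(pitch) Rx(roll)).
In Python, from station import arm gives the robot as it stands.
- The arm moves only by the shell command python3 -m handwheel 'ROWS' [OPENING] [FORCE]. ROWS is JSON, a list of rows, each a list of 4 numbers: the shift along the world's x, y, z in cm, then the turn about the world's z in rad. In form: [[dx, dy, dz, yaw], ...]. A call has 1 to 20 rows; each row shifts and turns the commanded pose from where the row before left it; what a row does not reach is not made up. A row lasts 1/10 s, in which the tool goes at most 50 mm and 8.59 degrees, less where a joint would pass 70% of its speed; a pose out of reach is approached as far as the arm can. A call is refused whole if a number of a shift passes 5 or a number of a turn 0.15, either way. A call with a gripper value outside its range is refused whole. OPENING is the closure, from 0 (fully open) to 1 (shut), set as the call begins (- or left out, the last holds). The fingers move at their own pace and stop on an object; FORCE is the grip in N (left out, the last holds). Time passes only in rows, so rows that do not move let the fingers close. It gives the time, the measured TCP pose, the force and the opening at its end, in the units of the state.
- arm.get_state(): the state, without advancing time (a new reading comes with each control period).
- arm.grab_frame(name): name is "side" or "top" or "wrist"; returns a dict with "image" (480x640x3 uint8, red, green, blue), "depth" (480x640 float32, m along the optical axis (not along the pixel's ray), 0 where there is no reading), "vfov" (degrees; the focal length in pixels is half the picture's height over the tangent of half this angle, whatever the lens; pixels are square), "cx", "cy" (the principal point, pixels), "rvec" (rotation vector, rad) and "tvec" (3), from world to camera coordinates, as OpenCV has them. Camera axes: x right, y down, z forward; pixel columns grow to the right and rows downward; lengths in m; the calibration is good to about 2 mm. A picture is of the moment at which its call begins.
- arm.job_done(): hands the job in, once; it reports no verdict.
The state is a dict: "t": time; "q": joint angles; "qd": joint speeds; "joint_efforts": joint torques, N m; "eef_pos": TCP position; "ee_rot": TCP orientation; "force": force on the tool from outside, world axes, zero at the start; "moment": the same for the moment, N m; "width": finger opening in m.
Only numpy, scipy, OpenCV 4.12 (cv2) and the standard library are available. Lean on these libraries where they do the work, as an engineer would, in place of code of your own. Each camera call takes 0.05 s, during which the arm holds its last target.

## Working session

There is one attempt and no reset: what is moved stays moved. The work goes in short steps, Python scripts to look and compute and a shell command to move; the robot and the scene stay as the last step left them, time stands still between calls to the robot, and variables do not carry over. Pictures are saved under pics/ and viewed, and the job is handed in when it is done.

```bash
mkdir -p pics; ls
cat > h.py <<'E'
import numpy as np,cv2,pickle
from station import arm
def grab(n,save=None):
    f=arm.grab_frame(n)
    if save: cv2.imwrite('pics/%s.png'%save,f['image'][:,:,::-1]); pickle.dump(f,open('pics/%s.pkl'%save,'wb'))
    return f
def load(s): return pickle.load(open('pics/%s.pkl'%s,'rb'))
def cam(f):
    R=cv2.Rodrigues(np.array(f['rvec'],float))[0]; t=np.array(f['tvec'],float).reshape(3)
    fl=240/np.tan(np.radians(f['vfov'])/2)
    return R,t,fl
def ray(f,u,v,z):
    R,t,fl=cam(f); d=R.T@np.array([(u-f['cx'])/fl,(v-f['cy'])/fl,1]); c=-R.T@t
    return c+d*(z-c[2])/d[2]
def dp(f,u,v):
    R,t,fl=cam(f); d=f['depth'][int(v),int(u)]
    return R.T@(np.array([(u-f['cx'])/fl,(v-f['cy'])/fl,1])*d-t)
def proj(f,p):
    R,t,fl=cam(f); c=R@np.array(p)+t
    return c[0]/c[2]*fl+f['cx'],c[1]/c[2]*fl+f['cy']
E
python3 - <<'E'
from h import *
for n in ['side','top','wrist']:
    f=grab(n,n+'0'); R,t,fl=cam(f); print(n,-R.T@t,R[2],fl,f['cx'],f['cy'])
print(arm.get_state())
E
```

```text
pics
side [0.05736107 0.52236159 0.8392931 ] [ 0.42977017 -0.57175683 -0.69885029] 525.497735855799 310.3959906102939 243.9858483111668
top [ 0.33001624 -0.03732108  1.18529645] [ 0.13475888 -0.01993402 -0.99067789] 498.36496108392487 319.2469908946282 246.69139844616535
wrist [ 0.13277754 -0.66540699  0.38473912] [ 0.26102739  0.08412818 -0.96165854] 368.6303450573025 318.2993219571588 247.96435588222025
{'t': 0.15, 'q': array([-9.77879160e-01,  3.59183630e-01,  1.13049856e-02, -2.21140327e-04,
       -1.22408589e+00, -2.88077592e-01]), 'qd': array([ 0.00046739, -0.00172922,  0.00377603,  0.00254984,  0.00030003,
       -0.00087194]), 'joint_efforts': array([-1.40607157e-03, -5.83275783e+01,  2.93291956e+01,  7.00121149e+00,
        8.79650441e-03, -9.08827769e-05]), 'eef_pos': array([ 0.20253227, -0.64375888,  0.40398439]), 'ee_rot': array([ 3.14041351e+00, -1.32574237e-04, -2.83682827e+00]), 'force': array([-0.34229898,  1.39491223,  0.54932832]), 'moment': array([ 0.04921861,  0.05138175, -0.00429891]), 'width': 0.08752098227698335}
```

View pics/top0.png

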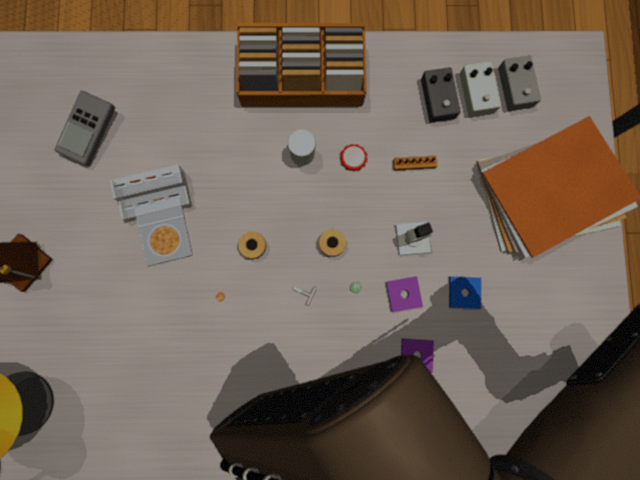

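View pics/side0.png

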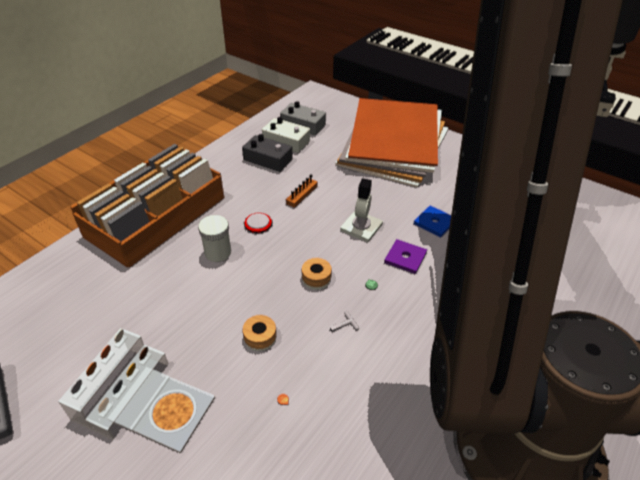

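View pics/wrist0.png

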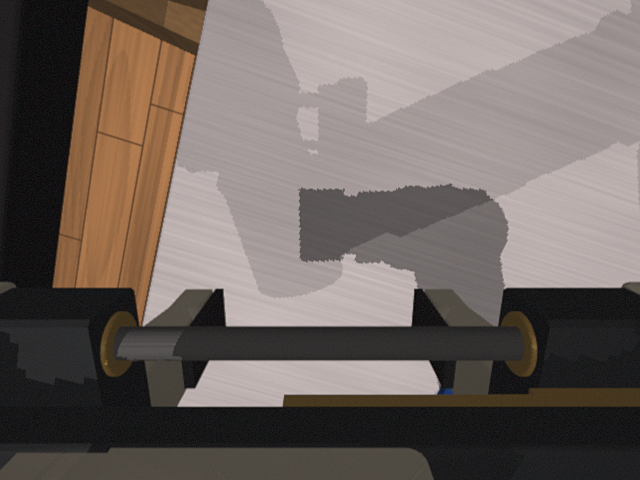

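The top view shows the gauge with its dark grip at (421,231), standing on an aluminium plate at about (413,239). Pads are at (252,245) and (332,242), and the stand's cork is at (164,240).
- **Could be taken for the rest:** purple plates at (404,294) and (417,352), and a blue one at (465,292). I choose the silver plate carrying the gauge.
- **Could be taken for a pad:** the cork disc (164,240) and the pitch pipe (353,157). I choose the two maple pucks with black centres.

Next is a close crop to check.

Run:
```python
from h import *
f=load('top0'); im=f['image'][:,:,::-1]
cv2.imwrite('pics/c1.png',cv2.resize(im[190:320,120:490],None,fx=2.1,fy=2.1,interpolation=cv2.INTER_CUBIC))
s=load('side0'); im2=s['image'][:,:,::-1]
cv2.imwrite('pics/c2.png',cv2.resize(im2[160:290,280:460],None,fx=4,fy=4,interpolation=cv2.INTER_CUBIC))
print(proj(f,(0,0,0)),ray(f,252,245,.035),ray(f,332,242,.035),ray(f,164,240,.008),ray(f,413,239,.012))
for u,v in [(252,245),(245,240),(332,242),(164,240),(425,248),(403,249),(423,230),(260,253)]: print(u,v,dp(f,u,v))
```

```text
(np.float64(294.7191706854949), np.float64(461.7779402783157)) [0.49184032 0.0958622  0.035     ] [ 0.49727406 -0.09036188  0.035     ] [0.50946229 0.30757284 0.008     ] [ 0.5061829  -0.28523137  0.012     ]
252 245 [0.49229637 0.09623753 0.03175825]
245 240 [0.50395071 0.11238183 0.03357343]
332 242 [ 0.49721056 -0.09034174  0.03543673]
164 240 [0.50993059 0.3084729  0.00492764]
425 248 [ 0.48400775 -0.31275356  0.01371812]
403 249 [ 0.48139883 -0.25911164  0.01893722]
423 230 [ 0.50705632 -0.28149964  0.13498445]
260 253 [0.47333706 0.07753985 0.03172494]
```

View pics/c1.png

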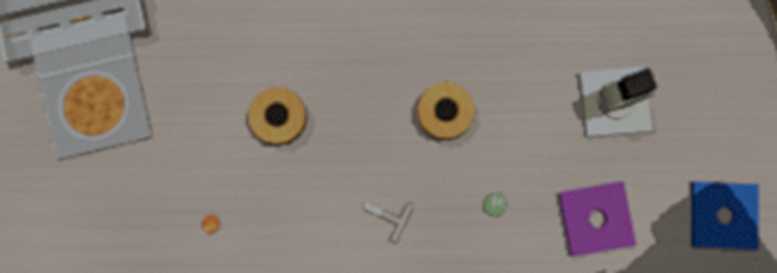

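View pics/c2.png

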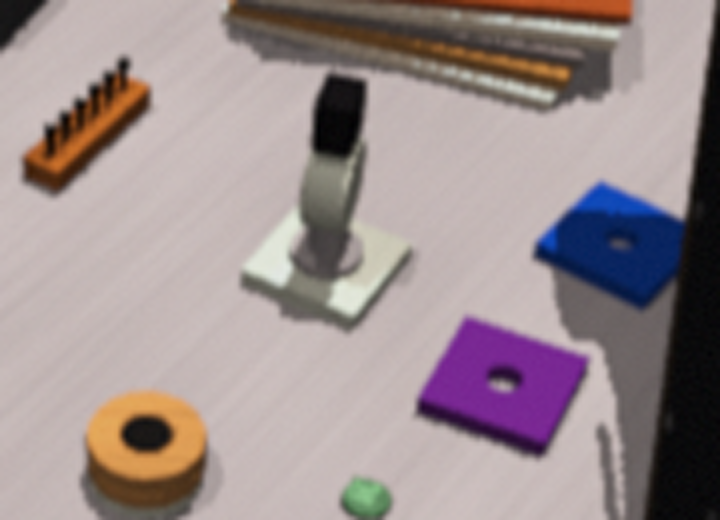

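```bash
cat > m.py <<'E'
from h import *
def tri(obs):
    A=np.zeros((3,3));b=np.zeros(3)
    ds=[]
    for f,u,v in obs:
        R,t,fl=cam(f);d=R.T@np.array([(u-f['cx'])/fl,(v-f['cy'])/fl,1]);d/=np.linalg.norm(d);c=-R.T@t
        P=np.eye(3)-np.outer(d,d);A+=P;b+=P@c;ds.append((c,P))
    x=np.linalg.solve(A,b);return x,[np.linalg.norm(P@(x-c)) for c,P in ds]
def dark(f,u,v,r=12,th=60):
    g=f['image'].max(2)[v-r:v+r,u-r:u+r]; m=(g<th).astype(np.uint8)
    n,l,s,c=cv2.connectedComponentsWithStats(m); k=1+np.argmax(s[1:,4]); return c[k][0]+u-r,c[k][1]+v-r,s[k]
E
python3 - <<'E'
from m import *
T=load('top0');S=load('side0')
for a,b in [((252,245),(259,328)),((332,242),(316,269))]:
    p=dark(T,*a,10);q=dark(S,*b,10); print(p,q,tri([(T,*p[:2]),(S,*q[:2])]))
    for z in (.032,.038): print(ray(T,p[0],p[1],z),ray(S,q[0],q[1],z))
# cork
for f,c in ((T,(164,240)),(S,(173,411))):
    h=cv2.cvtColor(f['image'],cv2.COLOR_RGB2HSV); m=((h[...,0]>5)&(h[...,0]<25)&(h[...,1]>110)).astype(np.uint8)
    m=cv2.morphologyEx(m,cv2.MORPH_CLOSE,np.ones((5,5)))
    n,l,s,cc=cv2.connectedComponentsWithStats(m); k=l[c[1],c[0]]; print('cork',cc[k],s[k],ray(f,*cc[k],.008))
# grip
p=dark(T,425,229,14,50);q=dark(S,364,192,16,50);print(p,q,tri([(T,*p[:2]),(S,*q[:2])]))
im=T['image'][:,:,::-1]
cv2.imwrite('pics/c3.png',cv2.resize(im[210:265,380:450],None,fx=8,fy=8,interpolation=cv2.INTER_CUBIC))
cv2.imwrite('pics/c4.png',cv2.resize(im[155:275,100:200],None,fx=5,fy=5,interpolation=cv2.INTER_CUBIC))
im=S['image'][:,:,::-1]
cv2.imwrite('pics/c5.png',cv2.resize(im[170:250,330:400],None,fx=7,fy=7,interpolation=cv2.INTER_CUBIC))
E
```

```text
(np.float64(251.3780487804878), np.float64(244.1951219512195), array([ 5,  4, 10, 11, 82], dtype=int32)) (np.float64(258.65346534653463), np.float64(327.54455445544556), array([  4,   5,  13,  10, 101], dtype=int32)) (array([0.49615829, 0.09901023, 0.02900395]), [np.float64(0.0018192000923033162), np.float64(0.0018192000923033765)])
[0.4941701  0.09766907 0.032     ] [0.49622259 0.10135429 0.032     ]
[0.49331609 0.09696679 0.038     ] [0.49296087 0.10448332 0.038     ]
(np.float64(332.1807228915663), np.float64(241.81927710843374), array([ 6,  5, 10, 10, 83], dtype=int32)) (np.float64(316.07575757575756), np.float64(268.030303030303), array([ 5,  6, 11,  7, 66], dtype=int32)) (array([ 0.50023938, -0.09004678,  0.0297708 ]), [np.float64(0.0020245553148498787), np.float64(0.002024555314849803)])
[ 0.49813394 -0.09092974  0.032     ] [ 0.50087944 -0.08752415  0.032     ]
[ 0.49725932 -0.09065084  0.038     ] [ 0.4975831  -0.08299133  0.038     ]
cork [164.27363184 239.88059701] [151 227  28  27 603] [0.50974356 0.30693535 0.008     ]
cork [172.41502683 411.16368515] [ 153  394   40   36 1118] [0.51153734 0.31034678 0.008     ]
(np.float64(422.469512195122), np.float64(230.25), array([  3,   8,  18,  15, 164], dtype=int32)) (np.float64(364.20725388601034), np.float64(188.67875647668393), array([ 11,   3,  12,  20, 193], dtype=int32)) (array([ 0.51205554, -0.28444433,  0.11312768]), [np.float64(0.002086140176960379), np.float64(0.0020861401769604305)])
```

View pics/c3.png

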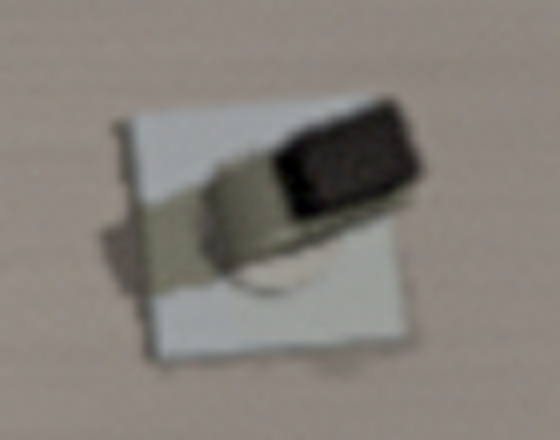

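View pics/c4.png

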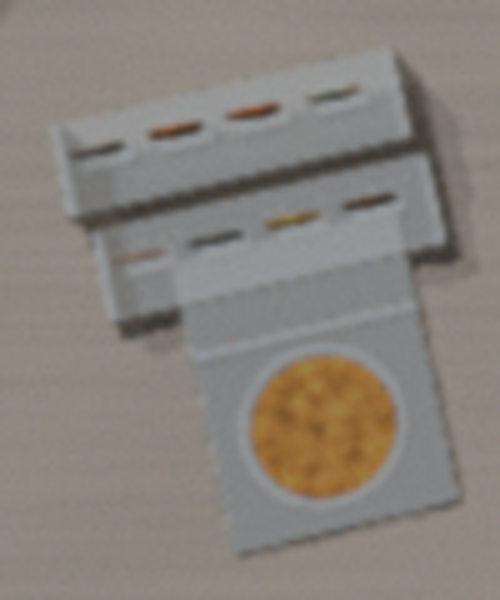

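View pics/c5.png

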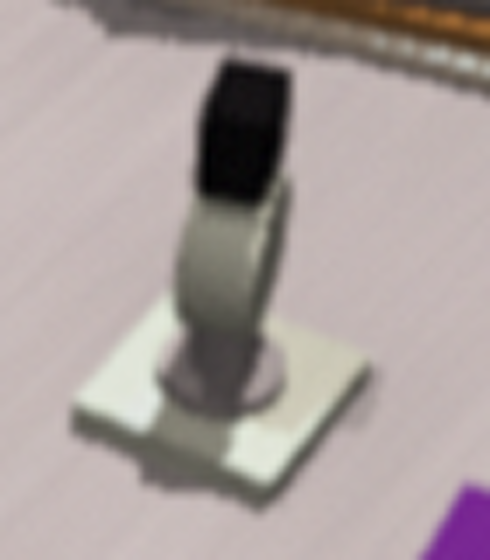

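The crops confirm it: the silver plate under the gauge is the rest, at (413,239). The dial seems to face roughly −x, with the grip turned about 20°. The pads at (251,244) and (332,242) triangulate to within 2 mm. I'm moving over the gauge for a wrist view.

```bash
python3 -m handwheel '[[2.54,3,0,0.135],[2.54,3,0,0.135],[2.54,3,0,0.135],[2.54,3,0,0.135],[2.54,3,0,0.135],[2.54,3,0,0.135],[2.54,3,0,0.135],[2.54,3,0,0.135],[2.54,3,0,0.135],[2.54,3,0,0.135],[2.54,3,0,0.135],[2.54,3,0,0.135],[0,0,0,0],[0,0,0,0]]' 0 20
python3 - <<'E'
from m import *
w=grab('wrist','w1'); s=arm.get_state(); print(s['t'],s['q'].round(3),s['eef_pos'],s['ee_rot'],s['force'])
print(proj(w,(.51,-.284,.134)))
T=grab('top','t1')
E
```

```text
t: 1.55
eef_pos: [0.5078, -0.283, 0.4043]
ee_rot: [3.141, 0.0, -1.216]
force: [-0.8, -0.0, -0.8]
width: 0.0879
1.6 [-0.174  0.206 -0.201 -0.    -1.165  0.527] [ 0.50732052 -0.28366341  0.40437245] [ 3.14098298e+00  3.91101305e-04 -1.21700153e+00] [-0.2012679   0.22938771  0.49848199]
(np.float64(317.12113259970397), np.float64(248.17264017960358))
```

View pics/w1.png

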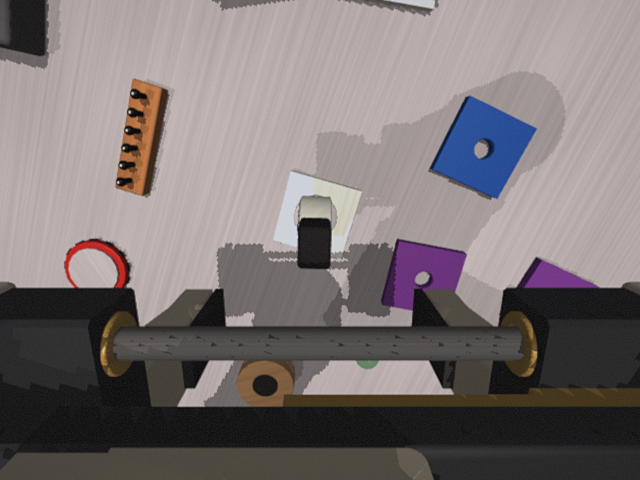

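Run:
```python
from m import *
w=load('w1'); im=w['image'][:,:,::-1]
g=np.clip(im.astype(float)*2.0,0,255).astype(np.uint8)
cv2.imwrite('pics/c6.png',cv2.resize(g[160:280,260:370],None,fx=5,fy=5,interpolation=cv2.INTER_CUBIC))
p=dark(w,315,243,32,60);print(p)
m=(w['image'].max(2)<60); m[:218]=0;m[270:]=0;m[:,:298]=0;m[:,334:]=0
for v in range(218,270,4):
    x=np.where(m[v])[0]; print(v,x.min() if len(x) else 0,x.max() if len(x) else 0)
c=[(299.5,268.5),(330,268.5),(314.7,268.5)]
for u,v in c: print(ray(w,u,v,.134))
# rest corners
h=w['image']
for u,v in ((294,171),(361,189),(343,256),(275,238)): print(ray(w,u,v,.012))
```

```text
(np.float64(313.8233082706767), np.float64(243.1954887218045), array([  15,    7,   33,   51, 1596], dtype=int32))
218 303 319
222 300 329
226 299 330
230 298 330
234 298 330
238 298 330
242 298 329
246 298 329
250 298 329
254 298 329
258 298 329
262 298 329
266 298 329
[ 0.51662163 -0.26530774  0.134     ]
[ 0.49602467 -0.27293634  0.134     ]
[ 0.50635703 -0.26910949  0.134     ]
[ 0.54738021 -0.31790049  0.012     ]
[ 0.47824676 -0.32454216  0.012     ]
[ 0.46949195 -0.25248978  0.012     ]
[ 0.54329445 -0.24614519  0.012     ]
```

View pics/c6.png

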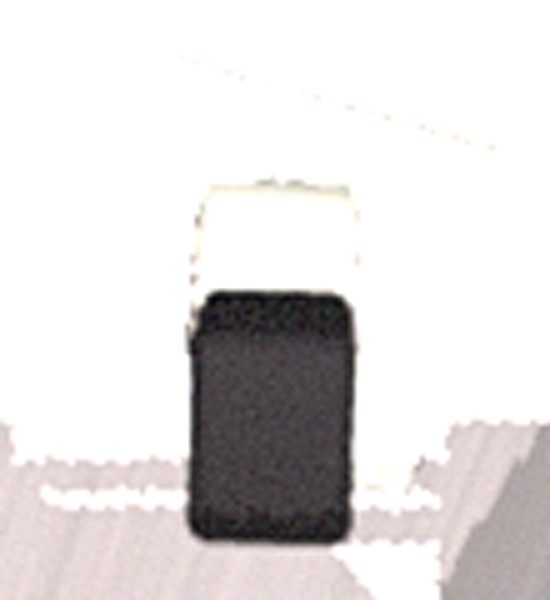

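Run:
```python
from m import *
w=load('w1');p=ray(w,314,247.7,.134);print(p, p[:2]-arm.get_state()['eef_pos'][:2])
T=load('t1')
print(ray(load('top0'),422.5,230.3,.122))
```

```text
[ 0.51219443 -0.2835587   0.134     ] [0.00519464 0.00055622]
[ 0.50859355 -0.2834018   0.122     ]
```

```bash
python3 -m handwheel '[[0.3,0,-2.5,0],[0,0,-2.5,0],[0,0,-2.5,0],[0,0,-2.5,0],[0,0,-2,0],[0,0,-0.5,0],[0,0,0,0],[0,0,0,0]]' 0 20
python3 -m handwheel '[[0,0,0,0],[0,0,0,0],[0,0,0,0],[0,0,0,0],[0,0,0,0],[0,0,0,0],[0,0,0,0],[0,0,0,0]]' 1 25
python3 - <<'E'
from m import *
w=grab('side','s2'); s=arm.get_state(); print(s['t'],s['q'].round(3),s['eef_pos'],s['ee_rot'],s['force'],s['width'])
im=w['image'][:,:,::-1]
cv2.imwrite('pics/c7.png',cv2.resize(im[130:260,300:440],None,fx=4,fy=4,interpolation=cv2.INTER_CUBIC))
E
```

```text
t: 2.45
eef_pos: [0.5105, -0.2845, 0.2808]
ee_rot: [-3.141, -0.001, -1.218]
force: [-0.2, -0.7, -0.1]
width: 0.0875
t: 3.25
eef_pos: [0.5103, -0.2839, 0.2796]
ee_rot: [3.141, 0.0, -1.217]
force: [-0.2, -0.1, -0.0]
width: 0.0293
3.3 [-0.173  0.321 -0.355  0.    -0.895  0.527] [ 0.51040167 -0.28383332  0.27962958] [ 3.14158230e+00 -2.20919992e-05 -1.21666866e+00] [0.70892182 0.40502174 0.45996168] 0.02536836143271749
```

View pics/c7.png

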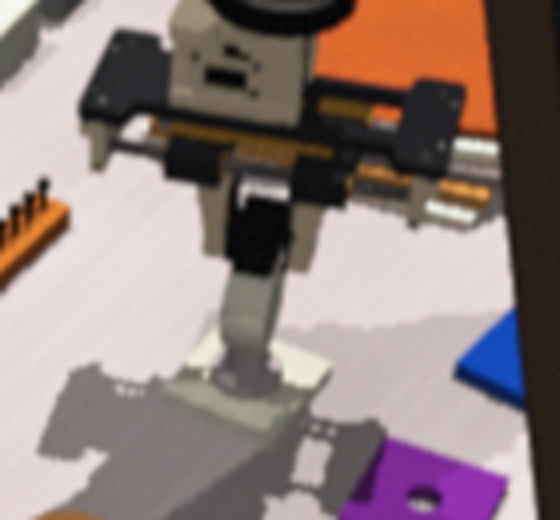

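```bash
python3 -m handwheel '[[0,0,0,0],[0,0,0,0],[0,0,0,0],[0,0,0.2,0],[0,0,0.5,0],[0,0,1,0],[0,0,2,0],[0,0,2,0],[0,0,1.3,0],[0,0,0,0],[0,0,0,0]]' 1 25
python3 - <<'E'
from m import *
w=grab('side','s3'); s=arm.get_state(); print(s['t'],s['eef_pos'],s['ee_rot'],s['force'],s['width'])
im=w['image'][:,:,::-1]
cv2.imwrite('pics/c8.png',cv2.resize(im[110:250,300:440],None,fx=4,fy=4,interpolation=cv2.INTER_CUBIC))
E
```

```text
t: 4.4
eef_pos: [0.5101, -0.2838, 0.3495]
ee_rot: [-3.141, 0.0, -1.217]
force: [-0.0, 0.5, -4.0]
width: 0.0241
4.45 [ 0.5099407  -0.28371173  0.34888716] [ 3.14091347e+00  9.36742666e-04 -1.21712452e+00] [ 0.07275294  0.72363385 -3.32037843] 0.023853923168012735
```

View pics/c8.png

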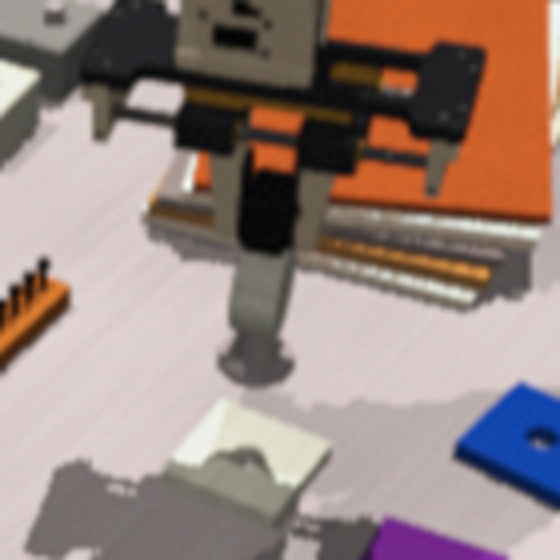

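```bash
python3 -m handwheel '[[-0.1,1.5,0,-0.13],[-0.1,2,0,-0.13],[-0.1,2,0,-0.13],[-0.1,2,0,-0.13],[-0.1,2,0,-0.13],[-0.1,2,0,-0.13],[-0.15,2,0,-0.13],[-0.15,2,0,-0.13],[-0.15,2,0,-0.13],[-0.1,2,0,-0.13],[0,0,0,0],[0,0,0,0],[0,0,0,0]]' 1 25
python3 - <<'E'
from m import *
w=grab('side','s4'); s=arm.get_state(); print(s['t'],s['eef_pos'],s['ee_rot'],s['force'],s['width'])
im=w['image'][:,:,::-1]
cv2.imwrite('pics/c9.png',cv2.resize(im[140:290,230:390],None,fx=4,fy=4,interpolation=cv2.INTER_CUBIC))
T=grab('top','t4');W=grab('wrist','w4')
E
```

```text
t: 5.75
eef_pos: [0.4988, -0.0892, 0.3491]
ee_rot: [3.141, -0.001, -2.515]
force: [-0.3, -0.5, -2.7]
width: 0.0244
5.8 [ 0.49878109 -0.08932871  0.34922312] [ 3.14124042e+00 -8.01577486e-04 -2.51604264e+00] [ 0.26640702  0.20488767 -3.09499191] 0.024171543906234823
```

View pics/c9.png

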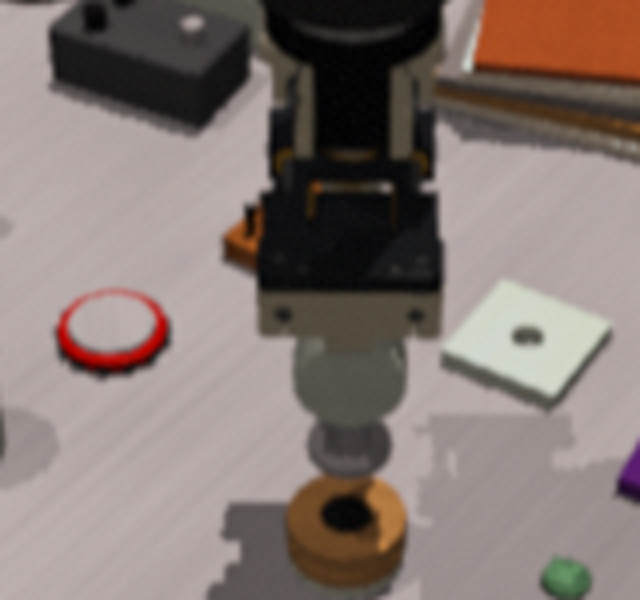

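View pics/w4.png

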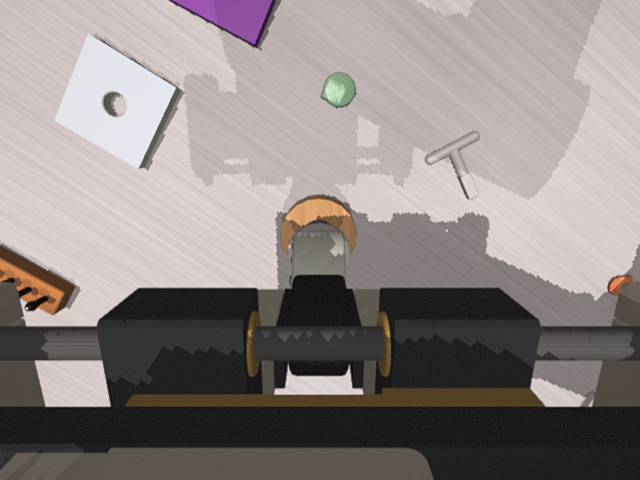

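Run:
```python
from m import *
f=load('s4');im=f['image'][:,:,::-1]
c=im[210:265,290:345].astype(float)*1.6
cv2.imwrite('pics/c10.png',cv2.resize(np.clip(c,0,255).astype(np.uint8),None,fx=10,fy=10,interpolation=cv2.INTER_CUBIC))
# rest hole / rest center seen now
T=load('t4');c=T['image'][200:290,300:440,::-1]
cv2.imwrite('pics/c11.png',cv2.resize(c,None,fx=5,fy=5,interpolation=cv2.INTER_CUBIC))
W=load('w4');print('hole wrist',ray(W,115,104,.012),'side',ray(f,230+527/4,140+336/4,.012))
```

```text
hole wrist [ 0.51091093 -0.28282502  0.012     ] side [ 0.51015783 -0.28037092  0.012     ]
```

View pics/c10.png

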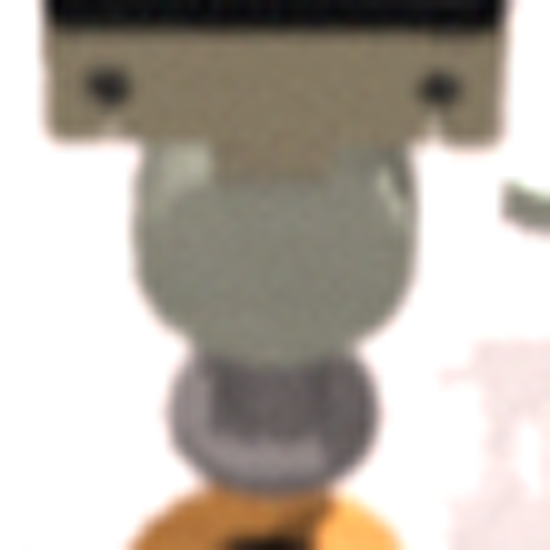

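View pics/c11.png

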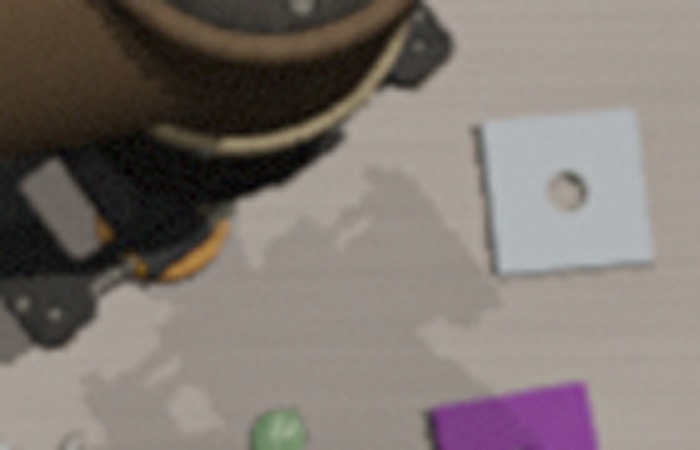

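Run:
```python
from m import *
f=load('s4')
import math
# foot ellipse outline left/right extremes ~ x=290+17,290+37.8 ; bottom row 210+49
u=290+27.4
for v,z in ((210+40.5,.085),): print(ray(f,u,v,z))
p=(0.4988,-.0893)
for z in (.0816,.0886):
    pts=[proj(f,(p[0]+.022*math.cos(a),p[1]+.022*math.sin(a),z)) for a in np.linspace(0,6.28,40)]
    pts=np.array(pts);print(pts.min(0),pts.max(0))
print('seen: x 306.8..328, bottom 259')
q=dark(f,316,268,9);print(q,[ray(f,q[0],q[1],z) for z in(.032,.036)])
```

```text
[ 0.49851199 -0.08817515  0.085     ]
[306.78341497 243.76004758] [328.39890328 259.082454  ]
[306.76646919 241.32232806] [328.48143386 256.64311466]
seen: x 306.8..328, bottom 259
(np.float64(316.22222222222223), np.float64(267.98989898989896), array([ 3,  4, 13, 10, 99], dtype=int32)) [array([ 0.50070249, -0.08780217,  0.032     ]), array([ 0.49850581, -0.08477892,  0.036     ])]
```

```bash
python3 -m handwheel '[[0.1,0,-1,0],[0,0,-1.5,0],[0,0,-0.8,0],[0,0,0,0],[0,0,0,0]]' 1 30
for i in 1 2 3; do python3 -c "
from station import arm
s=arm.get_state();print(s['eef_pos'],s['force'])"; done
python3 -m handwheel '[[0,0,-0.2,0],[0,0,0,0]]'
python3 -m handwheel '[[0,0,-0.2,0],[0,0,0,0]]'
python3 -m handwheel '[[0,0,-0.1,0],[0,0,0,0]]'
python3 -m handwheel '[[0,0,-0.1,0],[0,0,0,0]]'
python3 -m handwheel '[[0,0,-0.1,0],[0,0,0,0]]'
```

```text
t: 6.4
eef_pos: [0.5, -0.089, 0.3166]
ee_rot: [3.142, -0.001, -2.517]
force: [0.1, 0.4, -2.6]
width: 0.0238
[ 0.49997833 -0.08897922  0.3166044 ] [ 0.13458636  0.41017093 -2.57159727]
[ 0.49997833 -0.08897922  0.3166044 ] [ 0.13458636  0.41017093 -2.57159727]
[ 0.49997833 -0.08897922  0.3166044 ] [ 0.13458636  0.41017093 -2.57159727]
t: 6.6
eef_pos: [0.4999, -0.0889, 0.3149]
ee_rot: [-3.141, 0.0, -2.517]
force: [0.0, 0.7, -3.4]
width: 0.0239
t: 6.8
eef_pos: [0.4998, -0.0889, 0.3126]
ee_rot: [3.142, 0.0, -2.517]
force: [0.1, -0.6, -3.3]
width: 0.0239
t: 7.0
eef_pos: [0.4998, -0.0889, 0.3116]
ee_rot: [3.142, -0.0, -2.517]
force: [-0.9, 0.3, -2.9]
width: 0.0236
t: 7.2
eef_pos: [0.4998, -0.0889, 0.3106]
ee_rot: [3.142, -0.0, -2.517]
force: [0.2, -0.6, -3.1]
width: 0.0236
t: 7.4
eef_pos: [0.4998, -0.0889, 0.3095]
ee_rot: [3.141, -0.0, -2.517]
force: [0.7, -0.6, -3.8]
width: 0.0238
```

```bash
for i in 1; do
python3 -m handwheel '[[0,0,-0.1,0],[0,0,0,0]]' | egrep 'pos|force'
python3 -m handwheel '[[0,0,-0.1,0],[0,0,0,0]]'| egrep 'pos|force'
python3 -m handwheel '[[0,0,-0.1,0],[0,0,0,0]]'| egrep 'pos|force'
python3 -m handwheel '[[0,0,-0.1,0],[0,0,0,0]]'| egrep 'pos|force'
python3 -m handwheel '[[0,0,-0.1,0],[0,0,0,0]]'| egrep 'pos|force'
done
```

```text
eef_pos: [0.4998, -0.0889, 0.3085]
force: [-0.7, 0.5, -2.6]
eef_pos: [0.4998, -0.0889, 0.3075]
force: [0.0, -0.0, -3.2]
eef_pos: [0.4999, -0.0889, 0.3067]
force: [0.6, -1.1, -1.2]
eef_pos: [0.4999, -0.0889, 0.3057]
force: [-0.7, -0.2, -1.2]
eef_pos: [0.4999, -0.0889, 0.3048]
force: [-1.1, -0.7, 1.0]
```

```bash
python3 -m handwheel '[[0,0,-0.1,0],[0,0,0,0]]' | egrep 'pos|force'
python3 -m handwheel '[[0,0,-0.1,0],[0,0,0,0]]'| egrep 'pos|force'
python3 -m handwheel '[[0,0,-0.05,0],[0,0,0,0]]'| egrep 'pos|force'
python3 -m handwheel '[[0,0,0,0],[0,0,0,0]]'| egrep 'pos|force'
```

```text
eef_pos: [0.4999, -0.0889, 0.3038]
force: [-1.3, 0.5, 1.4]
eef_pos: [0.4999, -0.0889, 0.3028]
force: [-0.1, 0.0, 2.8]
eef_pos: [0.4999, -0.0889, 0.3023]
force: [-1.3, 0.4, 3.9]
eef_pos: [0.4999, -0.0889, 0.3023]
force: [-0.9, -0.5, 3.1]
```

Pad B (right, −y) pushed back about 6.4 N at 4.9 mm of travel, with a slope of roughly 1.2 N/mm. That fits firm rubber; soft rubber would give about 3 N. So pad A should be the soft one. I'm going there now and turning the dial towards the side camera on the way.

```bash
python3 -m handwheel '[[0,0,1,0],[0,0,2,0],[0,0,0.5,0.14],[0,0.85,0,0.14],[0,1,0,0.14],[0,1.5,0,0.14],[-0.1,1.5,0,0.14],[-0.1,1.5,0,0.14],[-0.1,1.5,0,0.14],[-0.1,1.5,0,0.14],[-0.1,1.5,0,0.14],[0,1.5,0,0.14],[0,1.5,0,0.14],[0,1.5,0,0.14],[0,1.5,0,0.14],[0,1,0,0.14],[0,1,0,0.14],[0,0,0,0.14],[0,0,0,0.14],[0,0,0,0]]' 1 30
python3 - <<'E'
from m import *
w=grab('side','s5'); s=arm.get_state(); print(s['t'],s['eef_pos'],s['ee_rot'],s['force'],s['width'])
im=w['image'][:,:,::-1]
cv2.imwrite('pics/c12.png',cv2.resize(im[220:370,180:340],None,fx=4,fy=4,interpolation=cv2.INTER_CUBIC))
E
```

```text
t: 11.2
eef_pos: [0.4945, 0.0996, 0.337]
ee_rot: [3.141, 0.001, -0.135]
force: [1.0, 0.4, -3.0]
width: 0.024
11.25 [0.49457403 0.09958468 0.33700352] [ 3.14129259e+00  8.41181323e-04 -1.39924275e-01] [-0.5371997  -0.29033758 -3.43039849] 0.023661627469283658
```

View pics/c12.png

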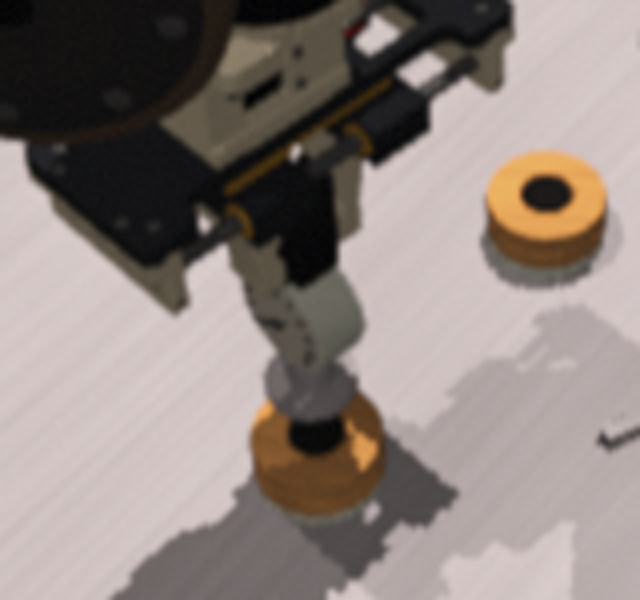

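```bash
python3 -m handwheel '[[0,0,0,0.14],[0,0,0,0.14],[0,0,0,0.14],[0,0,0,0.14],[0,0,0,0]]' 1 30
python3 - <<'E'
from m import *
w=grab('side','s6'); s=arm.get_state(); print(s['t'],s['q'],s['eef_pos'],s['ee_rot'],s['force'],s['width'])
im=w['image'][:,:,::-1]
cv2.imwrite('pics/c13.png',cv2.resize(im[270:350,220:300],None,fx=7,fy=7,interpolation=cv2.INTER_CUBIC))
q=dark(w,258,328,9,50);print(q)
E
```

```text
t: 11.75
eef_pos: [0.4947, 0.0995, 0.3371]
ee_rot: [-3.141, 0.0, 0.421]
force: [-0.6, 0.5, -3.6]
width: 0.0235
11.8 [ 5.88259473e-01  1.35934550e-01 -4.53641520e-01 -1.81566817e-04
 -9.81558961e-01  1.39957985e+00] [0.49472777 0.09948399 0.33711474] [-3.14150166e+00  3.59472103e-04  4.16942082e-01] [ 0.31842299 -0.09469026 -3.14040502] 0.023819817694170454
(np.float64(258.8703703703704), np.float64(328.3333333333333), array([  3,   5,  14,  10, 108], dtype=int32))
```

View pics/c13.png

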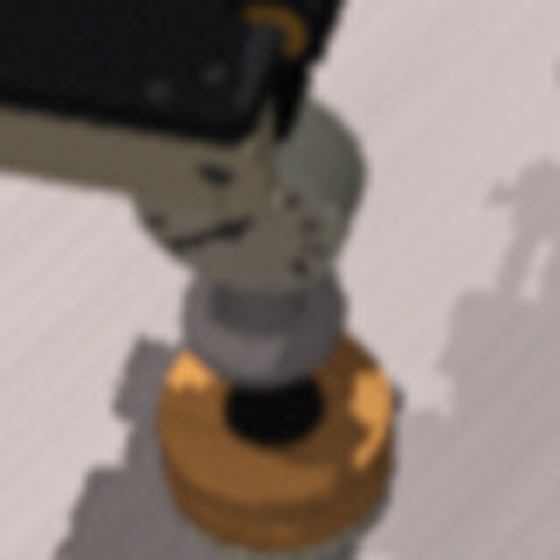

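```bash
python3 -m handwheel '[[0,0,-1,0],[0,0,-1,0],[0,0,-0.5,0],[0,0,0,0],[0,0,0,0]]' 1 30| egrep 'pos|force'
python3 -m handwheel '[[0,0,-0.2,0],[0,0,0,0]]'| egrep 'pos|force'
python3 -m handwheel '[[0,0,-0.1,0],[0,0,0,0]]'| egrep 'pos|force'
python3 -m handwheel '[[0,0,-0.1,0],[0,0,0,0]]'| egrep 'pos|force'
python3 -m handwheel '[[0,0,-0.1,0],[0,0,0,0]]'| egrep 'pos|force'
python3 -m handwheel '[[0,0,-0.1,0],[0,0,0,0]]'| egrep 'pos|force'
```

```text
eef_pos: [0.4949, 0.0996, 0.3119]
force: [-0.0, 0.3, -3.1]
eef_pos: [0.4948, 0.0997, 0.3102]
force: [0.0, 0.3, -2.9]
eef_pos: [0.4948, 0.0996, 0.3092]
force: [0.2, 0.5, -2.6]
eef_pos: [0.4948, 0.0996, 0.3081]
force: [0.9, -0.2, -2.8]
eef_pos: [0.4948, 0.0996, 0.307]
force: [-0.8, 0.0, -3.1]
eef_pos: [0.4949, 0.0997, 0.3061]
force: [0.2, 0.6, -2.0]
```

```bash
python3 -m handwheel '[[0,0,-0.1,0],[0,0,0,0]]'| egrep 'pos|force'
python3 -m handwheel '[[0,0,-0.1,0],[0,0,0,0]]'| egrep 'pos|force'
python3 -m handwheel '[[0,0,-0.1,0],[0,0,0,0]]'| egrep 'pos|force'
python3 -m handwheel '[[0,0,-0.1,0],[0,0,0,0]]'| egrep 'pos|force'
python3 -m handwheel '[[0,0,-0.05,0],[0,0,0,0]]'| egrep 'pos|force'
```

```text
eef_pos: [0.4949, 0.0996, 0.3051]
force: [0.1, -0.7, -1.0]
eef_pos: [0.4949, 0.0996, 0.3042]
force: [-0.3, -0.1, -0.8]
eef_pos: [0.4949, 0.0996, 0.3031]
force: [1.1, 0.2, -1.1]
eef_pos: [0.4949, 0.0997, 0.3022]
force: [-0.8, -0.0, -1.6]
eef_pos: [0.4949, 0.0996, 0.3017]
force: [0.7, -0.1, -0.6]
```

```bash
python3 -m handwheel '[[0,0,-0.05,0],[0,0,0,0]]'| egrep 'pos|force'
python3 -m handwheel '[[0,0,-0.05,0],[0,0,0,0]]'| egrep 'pos|force'
```

```text
eef_pos: [0.4949, 0.0997, 0.3012]
force: [-0.2, -0.0, 0.4]
eef_pos: [0.4949, 0.0997, 0.3007]
force: [0.4, -0.1, -0.4]
```

```bash
python3 -m handwheel '[[0,0,-0.03,0],[0,0,0,0]]'| egrep 'pos|force'
python3 -m handwheel '[[0,0,-0.03,0],[0,0,0,0]]'| egrep 'pos|force'
```

```text
eef_pos: [0.4949, 0.0997, 0.3004]
force: [-0.5, 0.3, 0.5]
eef_pos: [0.4949, 0.0996, 0.3001]
force: [-0.6, -0.1, 1.5]
```

```bash
python3 -m handwheel '[[0,0,-0.02,0],[0,0,0,0]]'| egrep 'pos|force'
python3 -m handwheel '[[0,0,-0.02,0],[0,0,0,0]]'| egrep 'pos|force'
```

```text
eef_pos: [0.4949, 0.0997, 0.3002]
force: [-0.5, -1.0, 4.1]
eef_pos: [0.4949, 0.0997, 0.3001]
force: [-1.5, -0.1, 5.4]
```

```bash
python3 -m handwheel '[[0,0,-0.02,0],[0,0,0,0]]'| egrep 'pos|force'
python3 - <<'E'
from m import *
w=grab('side','s7')
im=w['image'][:,:,::-1]
cv2.imwrite('pics/c14.png',cv2.resize(im[280:360,220:300],None,fx=7,fy=7,interpolation=cv2.INTER_CUBIC))
E
python3 -m handwheel '[[0,0,0,0],[0,0,0,0],[0,0,0,0],[0,0,0,0]]'| egrep ' t|pos|force|rot'
```

```text
eef_pos: [0.495, 0.0997, 0.3001]
force: [-2.2, -0.3, 8.7]
eef_pos: [0.495, 0.0997, 0.3001]
ee_rot: [3.141, -0.001, 0.423]
force: [-1.9, 0.6, 7.8]
```

View pics/c14.png

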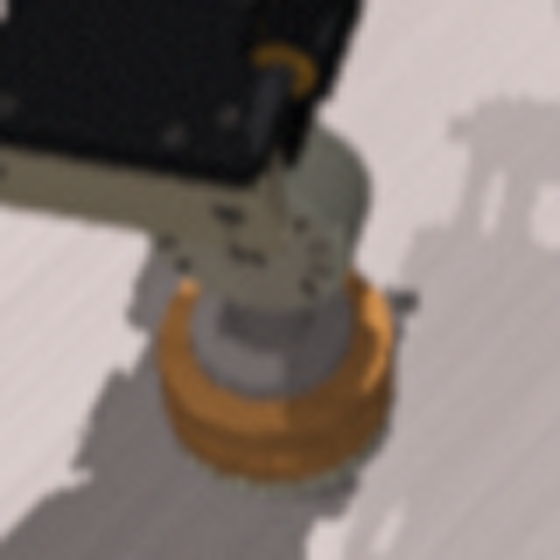

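```bash
python3 -m handwheel '[[0,0,0,0],[0,0,0,0],[0,0,0,0],[0,0,0,0],[0,0,0,0],[0,0,0,0]]'| egrep ' t|pos|force|rot'
python3 -m handwheel '[[0,0,0,0],[0,0,0,0],[0,0,0,0],[0,0,0,0],[0,0,0,0]]'| egrep ' t|pos|force|rot'
```

```text
eef_pos: [0.495, 0.0997, 0.3001]
ee_rot: [3.141, -0.001, 0.423]
force: [-2.7, -0.5, 7.6]
eef_pos: [0.495, 0.0996, 0.3001]
ee_rot: [3.141, -0.001, 0.423]
force: [-2.4, 0.5, 7.7]
```

Pad A pushed only about 3 N just before seating. It was then held seated at about 10.7 N for more than 1.5 s. In the side view the needle has left lower left and doesn't point right, so it fits a reading near 30. That makes A the soft pad. Returning the gauge.

```bash
python3 -m handwheel '[[0,0,1,0],[0,0,1.5,0],[0,0,1.5,0],[0.1,-1.3,0,-0.137],[0.1,-2.6,0,-0.137],[0.1,-2.6,0,-0.137],[0.1,-2.6,0,-0.137],[0.1,-2.6,0,-0.137],[0.1,-2.6,0,-0.137],[0.1,-2.6,0,-0.137],[0.1,-2.6,0,-0.137],[0.1,-2.6,0,-0.137],[0.1,-2.6,0,-0.137],[0.1,-2.6,0,-0.137],[0.1,-2.6,0,-0.137],[0.1,-2.6,0,0],[0.1,-2.6,0,0],[0.1,-2.6,0,0],[0.02,-0.65,0,0]]' 1 30
python3 -m handwheel '[[0,0,0,0],[0,0,0,0]]'
python3 - <<'E'
from m import *
w=grab('side','s8'); s=arm.get_state(); print(s['t'],s['eef_pos'],s['ee_rot'],s['force'],s['width'])
im=w['image'][:,:,::-1]
cv2.imwrite('pics/c15.png',cv2.resize(im[110:250,300:440],None,fx=4,fy=4,interpolation=cv2.INTER_CUBIC))
E
```

```text
t: 19.15
eef_pos: [0.5097, -0.2858, 0.3389]
ee_rot: [3.14, 0.001, -1.223]
force: [-0.2, 0.7, -3.4]
width: 0.0239
t: 19.35
eef_pos: [0.5098, -0.2834, 0.3391]
ee_rot: [3.141, 0.001, -1.221]
force: [-0.4, 0.7, -3.1]
width: 0.0233
19.4 [ 0.50987648 -0.28315399  0.33931389] [ 3.14128968e+00  5.90669851e-04 -1.22047889e+00] [-0.621403    0.18555469 -3.66627509] 0.023591322451695384
```

View pics/c15.png

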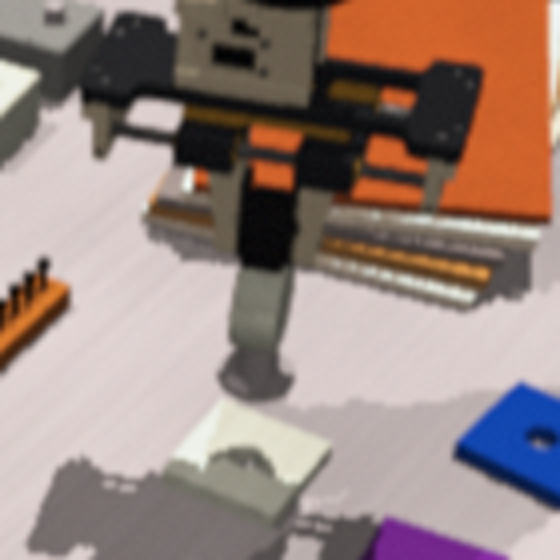

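```bash
python3 -m handwheel '[[0.04,-0.06,-2,0],[0,0,-2,0],[0,0,-1.3,0],[0,0,-0.4,0],[0,0,-0.1,0],[0,0,0,0],[0,0,0,0]]' 1 30
python3 -m handwheel '[[0,0,-0.1,0],[0,0,0,0]]'|egrep 'pos|force'
python3 -m handwheel '[[0,0,-0.05,0],[0,0,0,0]]'|egrep 'pos|force'
```

```text
t: 20.1
eef_pos: [0.5108, -0.2845, 0.2824]
ee_rot: [-3.14, -0.001, -1.221]
force: [0.1, -0.8, -3.2]
width: 0.0234
eef_pos: [0.5105, -0.2845, 0.2808]
force: [0.6, 0.4, -3.3]
eef_pos: [0.5104, -0.2845, 0.28]
force: [1.1, 0.6, -4.5]
```

```bash
python3 -m handwheel '[[0,0,-0.05,0],[0,0,0,0]]'|egrep 'pos|force'
python3 -m handwheel '[[0,0,-0.03,0],[0,0,0,0]]'|egrep 'pos|force'
python3 -m handwheel '[[0,0,-0.03,0],[0,0,0,0],[0,0,0,0]]'|egrep 'pos|force'
```

```text
eef_pos: [0.5105, -0.2846, 0.2796]
force: [-0.1, 1.0, -1.2]
eef_pos: [0.5105, -0.2846, 0.2796]
force: [-1.7, -0.1, 1.9]
eef_pos: [0.5105, -0.2846, 0.2796]
force: [-1.8, 0.7, 6.2]
```

```bash
python3 -m handwheel '[[0,0,0.03,0],[0,0,0.02,0],[0,0,0,0]]'|egrep 'pos|force'
python3 -m handwheel '[[0,0,0,0],[0,0,0,0],[0,0,0,0],[0,0,0,0],[0,0,0,0],[0,0,0,0],[0,0,0,0]]' 0.4|egrep 'pos|force|wid'
python3 - <<'E'
from m import *
w=grab('side','s9'); s=arm.get_state(); print(s['t'],s['eef_pos'],s['force'],s['width'])
im=w['image'][:,:,::-1]
cv2.imwrite('pics/c16.png',cv2.resize(im[110:250,300:440],None,fx=4,fy=4,interpolation=cv2.INTER_CUBIC))
E
```

```text
eef_pos: [0.5105, -0.2846, 0.2796]
force: [-0.6, -0.5, 4.6]
eef_pos: [0.5105, -0.2845, 0.2794]
force: [-0.2, -1.0, -0.2]
width: 0.0522
22.25 [ 0.51044009 -0.2844706   0.27935267] [0.00880277 0.20909733 0.31172437] 0.052625586848691966
```

View pics/c16.png

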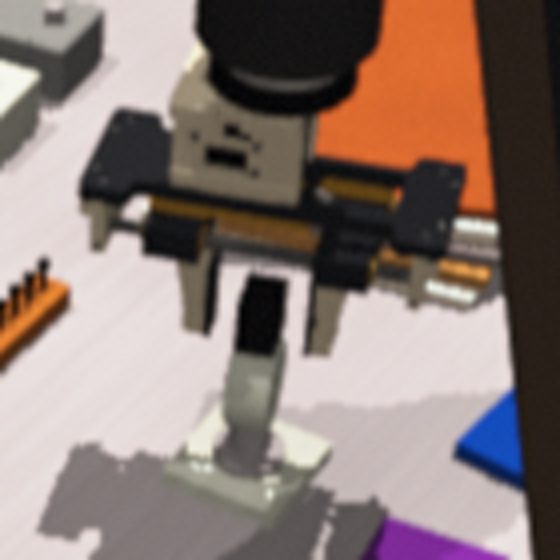

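```bash
python3 -m handwheel '[[0,0,1,0],[0,0,3,0],[0,0,4,0],[0,0,3,0],[0,1,0,-0.139],[-0.1,2.6,0,-0.139],[-0.1,2.6,0,-0.139],[-0.1,2.6,0,-0.139],[-0.1,2.6,0,-0.139],[-0.1,2.6,0,-0.139],[-0.1,2.6,0,-0.139],[-0.1,2.6,0,-0.139],[-0.1,2.6,0,-0.139],[-0.1,2.6,0,-0.139],[-0.1,2.6,0,-0.139],[-0.1,2.6,0,-0.139],[-0.1,2.6,0,0],[-0.1,2.6,0,0],[-0.1,2.6,0,0],[-0.1,1,0,0]]' 0.4
python3 -m handwheel '[[0,0,0,0],[0,0,0,0]]' 0
python3 - <<'E'
from m import *
w=grab('wrist','w10');grab('side','s10');grab('top','t10'); s=arm.get_state(); print(s['t'],s['q'],s['eef_pos'],s['ee_rot'],s['force'],s['width'])
print(proj(w,(.495,.0995,.033)),proj(w,(.511,.309,.008)))
E
```

```text
t: 24.25
eef_pos: [0.4954, 0.1012, 0.3902]
ee_rot: [3.141, 0.001, -2.887]
force: [0.0, 0.2, -0.6]
width: 0.0524
t: 24.45
eef_pos: [0.4953, 0.0993, 0.3897]
ee_rot: [-3.142, 0.0, -2.888]
force: [0.5, -0.8, 0.0]
width: 0.0634
24.6 [ 5.86205229e-01  8.87012096e-02 -3.77993026e-01  5.43066835e-05
 -1.10402327e+00 -1.90511924e+00] [0.49542223 0.09874577 0.38951263] [-3.1415727e+00  9.0366207e-05 -2.8896859e+00] [-0.23921188  0.42789561  0.31799586] 0.07518979541580322
(np.float64(318.1588842544067), np.float64(223.68803298409287)) (np.float64(507.36075143901775), np.float64(281.931917070621))
```

View pics/w10.png

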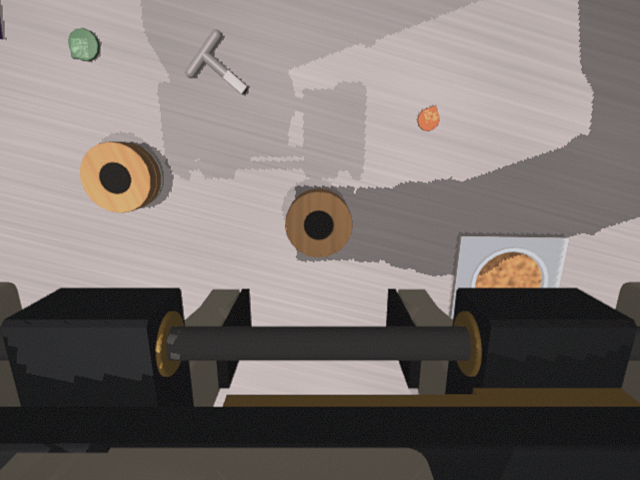

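View pics/s10.png

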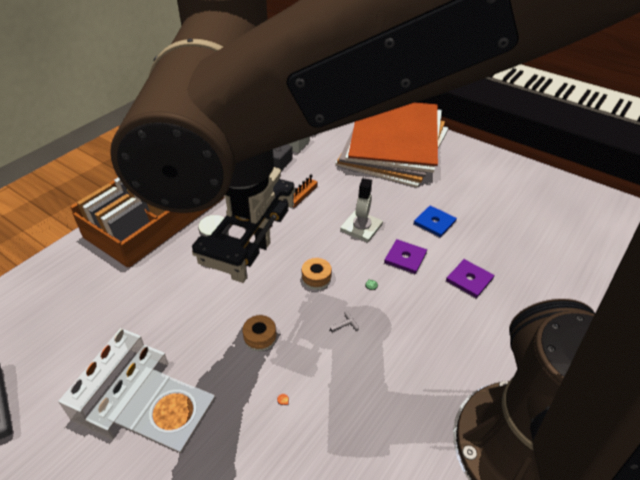

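The wrist view shows soft pad A centred at (318,225), 1 px from the prediction, and the gauge is back on its rest. Descending to grasp.

```bash
python3 -m handwheel '[[-0.03,0.06,-3,0],[0,0,-4,0],[0,0,-4,0],[0,0,-4,0],[0,0,-3,0],[0,0,-1.5,0],[0,0,-0.6,0],[0,0,0,0],[0,0,0,0]]' 0 20
python3 -m handwheel '[[0,0,0,0],[0,0,0,0],[0,0,0,0],[0,0,0,0],[0,0,0,0],[0,0,0,0]]' 1 20
```

```text
t: 25.5
eef_pos: [0.4956, 0.1001, 0.1892]
ee_rot: [3.141, 0.001, -2.889]
force: [0.6, -0.2, 0.9]
width: 0.0873
t: 26.1
eef_pos: [0.4953, 0.1002, 0.1889]
ee_rot: [3.142, 0.001, -2.888]
force: [-0.8, -0.4, 6.5]
width: 0.0632
```

```bash
python3 -m handwheel '[[0,0,0,0],[0,0,0,0],[0,0,0,0]]' 1 25
python3 -m handwheel '[[0,0,0.2,0],[0,0,0.5,0],[0,0,1.5,0],[0,0,2.5,0],[0,0,2.3,0],[0,0,0,0],[0,0,0,0]]' 1 25
python3 - <<'E'
from m import *
w=grab('side','s11'); s=arm.get_state(); print(s['t'],s['eef_pos'],s['force'],s['width'])
im=w['image'][:,:,::-1]
cv2.imwrite('pics/c17.png',cv2.resize(im[210:370,180:340],None,fx=4,fy=4,interpolation=cv2.INTER_CUBIC))
w=grab('wrist','w11')
E
```

```text
t: 26.4
eef_pos: [0.4953, 0.1002, 0.1888]
ee_rot: [3.142, 0.001, -2.888]
force: [-1.5, 0.7, 6.4]
width: 0.0633
t: 27.1
eef_pos: [0.495, 0.1001, 0.2587]
ee_rot: [3.141, 0.001, -2.889]
force: [-0.1, 0.1, -1.7]
width: 0.063
27.15 [0.49473688 0.0999335  0.25798618] [-0.57315262  0.1091333  -2.08963012] 0.0629090290642541
```

View pics/c17.png

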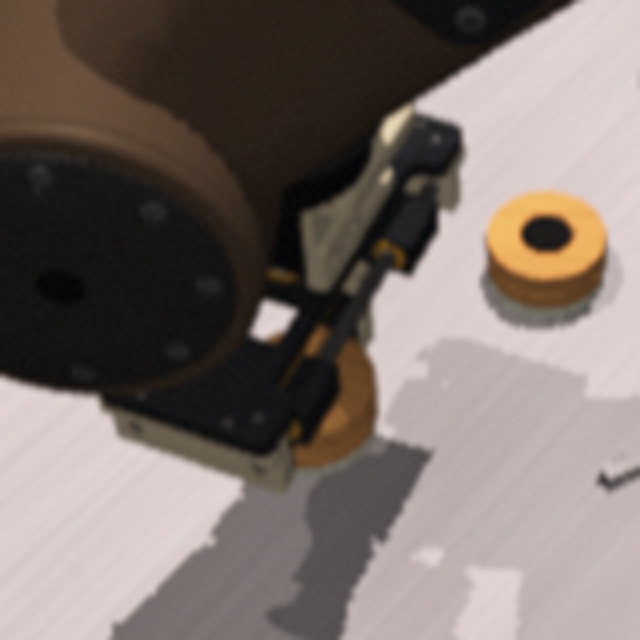

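View pics/w11.png

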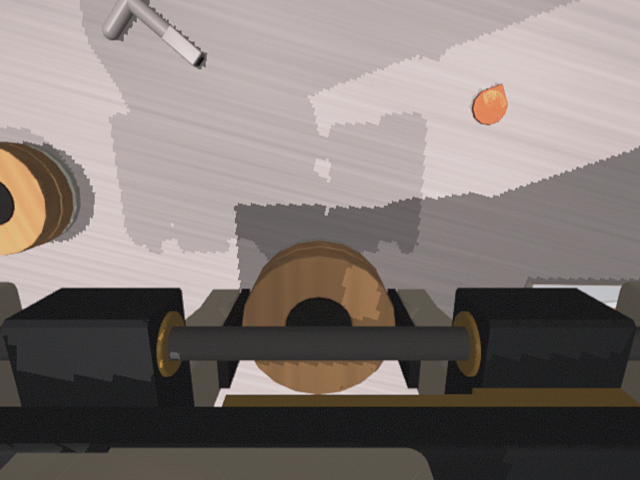

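```bash
python3 - <<'E'
from m import *
w=load('w11')
for uv in ((319,317),(319,326)): print(ray(w,*uv,.102))
print(proj(w,(.4947,.0999,.102)))
w=load('w10'); im=w['image'][:,:,::-1]
cv2.imwrite('pics/c18.png',cv2.resize(im[225:295,430:590],None,fx=4.5,fy=4.5,interpolation=cv2.INTER_CUBIC))
E
python3 -m handwheel '[[0.1,1,1,0],[0.15,2,1,0],[0.15,2,1,0],[0.15,2,0,0],[0.15,2,0,0],[0.15,2,0,0],[0.15,2,0,0],[0.15,2,0,0],[0.15,2,0,0],[0.15,2,0,0],[0.15,1.5,0,0],[0,0.4,0,0],[0,0,0,0],[0,0,0,0]]'
python3 - <<'E'
from m import *
w=grab('side','s12'); s=arm.get_state(); print(s['t'],s['eef_pos'],s['ee_rot'],s['force'],s['width'])
im=w['image'][:,:,::-1]
cv2.imwrite('pics/c19.png',cv2.resize(im[280:480,40:280],None,fx=3.2,fy=3,interpolation=cv2.INTER_CUBIC))
w=grab('wrist','w12');grab('top','t12')
print(proj(w,(.511,.309,.008)))
E
```

```text
[0.48996921 0.09936685 0.102     ]
[0.49390331 0.10038186 0.102     ]
(np.float64(317.3824973777315), np.float64(327.4313639076213))
t: 28.6
eef_pos: [0.511, 0.3087, 0.2882]
ee_rot: [-3.141, -0.001, -2.889]
force: [0.2, -0.6, -1.7]
width: 0.063
28.65 [0.51103702 0.30849243 0.28832777] [-3.14140613e+00 -4.12236268e-04 -2.88929271e+00] [ 0.02759844 -1.00383839 -2.32898754] 0.06321632505657146
(np.float64(318.46809263451814), np.float64(246.2602954366721))
```

View pics/c18.png

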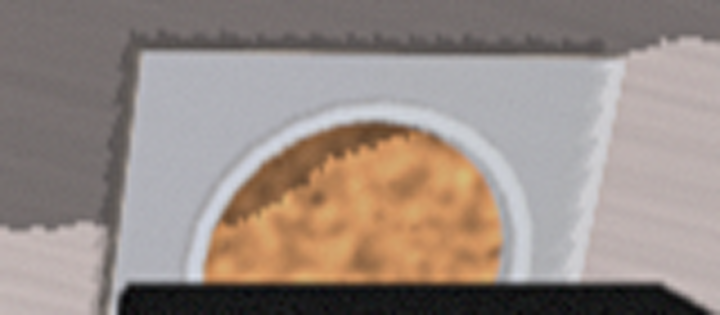

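View pics/c19.png

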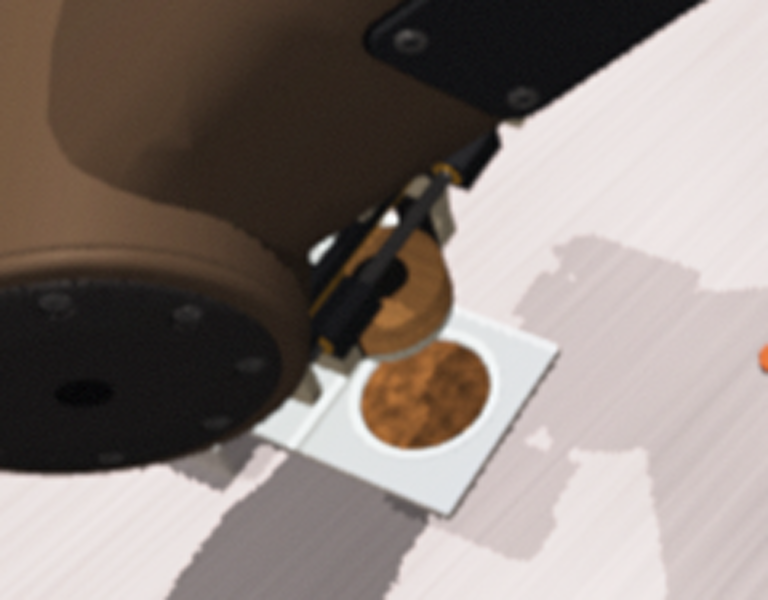

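View pics/w12.png

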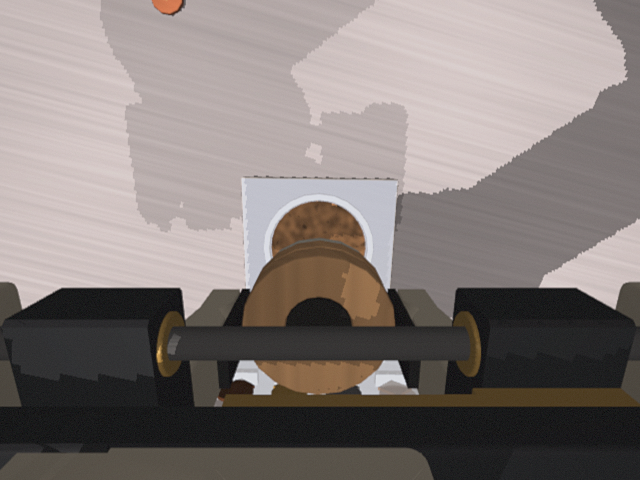

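Run:
```python
from m import *
w=load('w12')
yaw=-2.8893+np.pi; xs=np.array([np.cos(yaw),np.sin(yaw)]);ys=np.array([-xs[1],xs[0]])
c=np.array([.511,.309])
def ell(r,z):
    return np.array([proj(w,(*(c+r*(np.cos(a)*xs+np.sin(a)*ys)),z)) for a in np.linspace(0,6.283,90)])
for r,z in((.040,.012),(.0355,.012)):
    e=ell(r,z);print(r,e.min(0),e.max(0))
for d in(.0,.005): print(proj(w,(*(c+d*xs),.008)),proj(w,(*(c+d*ys),.008)))
im=w['image'][:,:,::-1]
cv2.imwrite('pics/c20.png',cv2.resize(im[165:265,230:410],None,fx=4.4,fy=4.4,interpolation=cv2.INTER_CUBIC))
f=load('s12')
S=load('side0')
h=cv2.cvtColor(f['image'],cv2.COLOR_RGB2HSV)
```

```text
0.04 [263.29523485 192.48425676] [373.6435502  298.69001128]
0.0355 [269.51508027 198.93568801] [367.42525124 293.15994677]
(np.float64(318.46809263451814), np.float64(246.2602954366721)) (np.float64(318.46809263451814), np.float64(246.2602954366721))
(np.float64(318.4704256191545), np.float64(252.7698330779639)) (np.float64(325.2618029427485), np.float64(246.2562704780097))
```

View pics/c20.png

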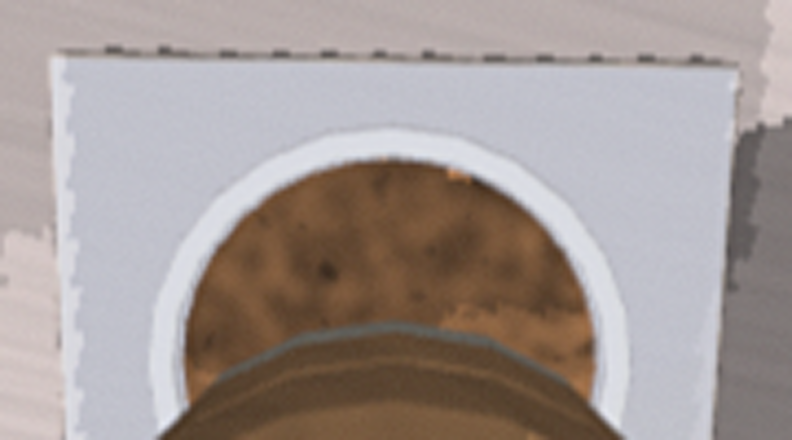

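Run:
```python
from m import *
w=load('w12'); im=w['image'][:,:,::-1]
cv2.imwrite('pics/c21.png',cv2.resize(im[230:400,230:410],None,fx=3.5,fy=3.5,interpolation=cv2.INTER_CUBIC))
c=np.array([.5110,.3085]);zt=.2883-.1888+.0325
for r,z in((.032,zt),(.014,zt),(.032,zt-.025),(.031,zt-.03)):
    e=np.array([proj(w,(*(c+r*np.array([np.cos(a),np.sin(a)])),z)) for a in np.linspace(0,6.283,180)]);print(r,z,e.min(0),e.max(0))
```

```text
0.032 0.132 [239.84349135 252.66296371] [395.29178078 393.26837126]
0.014 0.132 [283.62044723 295.57057994] [351.5379446  356.91995777]
0.032 0.10700000000000001 [250.55869732 236.89441973] [384.7266567  360.70444696]
0.031 0.10200000000000001 [254.40479511 236.34782915] [380.90849088 353.46547325]
```

View pics/c21.png

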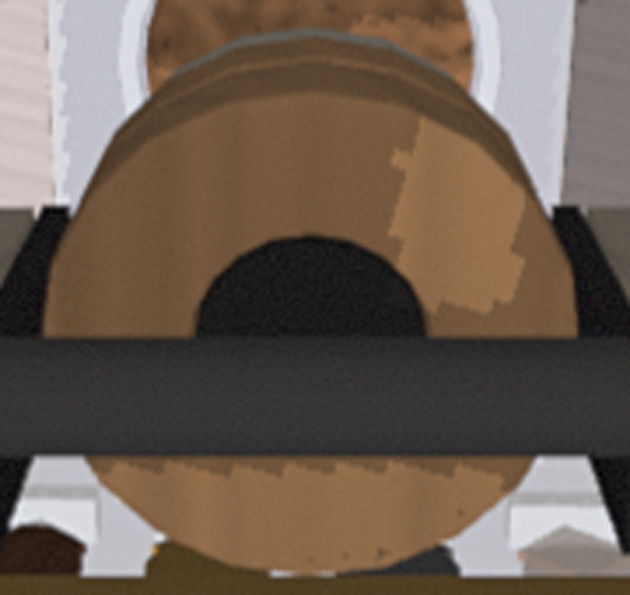

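Both the ring and the held pad match their predictions within about 1 mm. Lowering.

```bash
python3 -m handwheel '[[0.08,0.07,-2,0],[0,0,-2.5,0],[0,0,-2,0],[0,0,-1.3,0],[0,0,-0.6,0],[0,0,-0.2,0],[0,0,0,0],[0,0,0,0]]'
python3 -m handwheel '[[0,0,-0.2,0],[0,0,0,0]]'|egrep 'pos|force'
python3 -m handwheel '[[0,0,-0.1,0],[0,0,0,0]]'|egrep 'pos|force'
python3 -m handwheel '[[0,0,-0.05,0],[0,0,0,0]]'|egrep 'pos|force'
```

```text
t: 29.55
eef_pos: [0.5122, 0.3101, 0.2033]
ee_rot: [3.141, 0.001, -2.889]
force: [-0.0, 1.0, -1.8]
width: 0.0629
eef_pos: [0.5119, 0.3099, 0.2007]
force: [0.7, 0.3, -1.1]
eef_pos: [0.5119, 0.3098, 0.1993]
force: [-0.7, 0.3, -1.4]
eef_pos: [0.5119, 0.3098, 0.1988]
force: [-0.0, 0.0, -1.2]
```

```bash
python3 -m handwheel '[[0,0,-0.1,0],[0,0,0,0]]'|egrep 'pos|force'
python3 -m handwheel '[[0,0,-0.08,0],[0,0,0,0]]'|egrep 'pos|force'
python3 -m handwheel '[[0,0,-0.04,0],[0,0,0,0]]'|egrep 'pos|force'
python3 -m handwheel '[[0,0,-0.03,0],[0,0,0,0]]'|egrep 'pos|force'
```

```text
eef_pos: [0.5119, 0.3098, 0.1977]
force: [0.8, -0.2, -1.1]
eef_pos: [0.512, 0.3098, 0.197]
force: [-0.9, -0.5, -1.2]
eef_pos: [0.5119, 0.3099, 0.1969]
force: [-0.8, -0.3, 1.8]
eef_pos: [0.5119, 0.3098, 0.1968]
force: [-2.6, -1.7, 5.6]
```

```bash
python3 -m handwheel '[[0,0,0.04,0],[0,0,0,0],[0,0,0,0],[0,0,0,0],[0,0,0,0],[0,0,0,0],[0,0,0,0]]' 0 |egrep 'pos|force|wid'
python3 -m handwheel '[[0,0,0.5,0],[0,0,2,0],[0,0,3,0],[0,0,3,0],[0,0,3,0],[-0.5,-2,0,0],[-1,-4,0,0],[-0.5,-4,0,0],[0,-4,0,0],[0,-4,0,0],[0,0,0,0],[0,0,0,0]]' 0
python3 - <<'E'
from m import *
w=grab('side','s13');grab('top','t13');grab('wrist','w13'); s=arm.get_state(); print(s['t'],s['eef_pos'],s['force'],s['width'])
im=w['image'][:,:,::-1]
cv2.imwrite('pics/c22.png',cv2.resize(im[320:460,50:240],None,fx=4.2,fy=4.2,interpolation=cv2.INTER_CUBIC))
E
```

```text
eef_pos: [0.512, 0.3098, 0.1967]
force: [0.1, -0.1, 0.1]
width: 0.0879
t: 32.85
eef_pos: [0.492, 0.1291, 0.3124]
ee_rot: [3.141, 0.001, -2.891]
force: [0.4, 0.2, 0.7]
width: 0.0877
33.0 [0.49217499 0.13060827 0.31197498] [-0.51133329 -0.34137391 -1.1924216 ] 0.0875906672103908
```

View pics/s13.png

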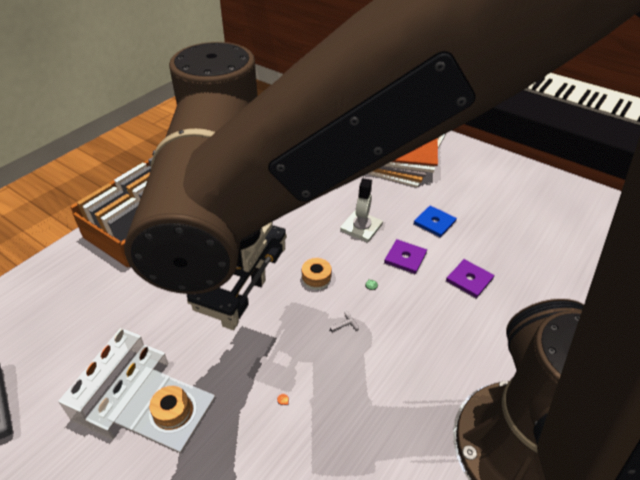

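View pics/c22.png

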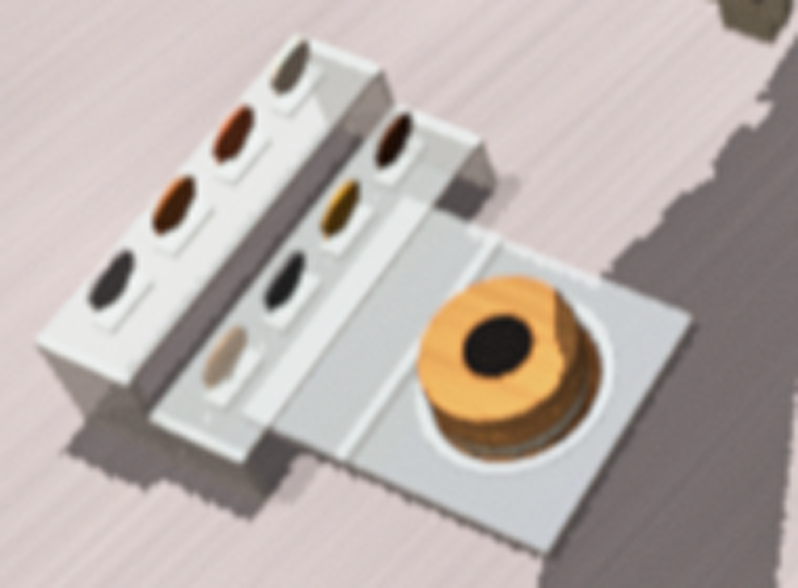

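View pics/t13.png

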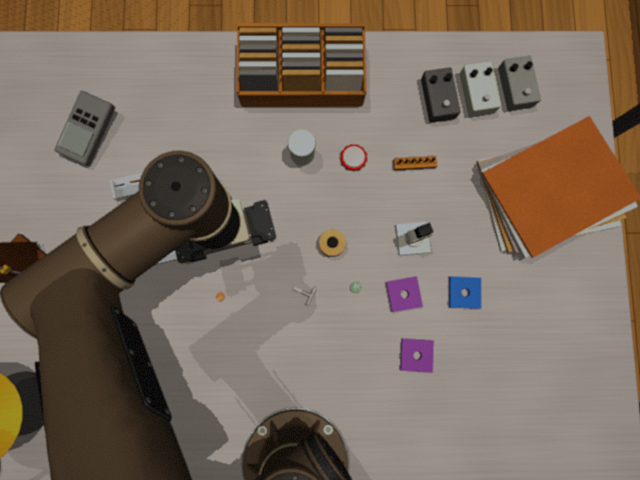

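Run:
```python
from m import *
f=load('s13');q=dark(f,168,402,12,60);print(q,ray(f,q[0],q[1],.0405),'cork',(.5115,.3103))
f2=load('s0') if 0 else load('side0')
for u,v in((316,269),(364,192)):
    print(dark(f,u,v,14,50)[:2],dark(f2,u,v,14,50)[:2])
arm.job_done()
```

```text
(np.float64(168.0), np.float64(402.0), array([  5,   6,  15,  13, 153], dtype=int32)) [0.51200653 0.31175096 0.0405    ] cork (0.5115, 0.3103)
(np.float64(316.1774193548387), np.float64(268.01612903225805)) (np.float64(316.046875), np.float64(267.953125))
(np.float64(364.79459459459457), np.float64(188.7891891891892)) (np.float64(364.20725388601034), np.float64(188.67875647668393))
the job is handed in; nothing more can be done
```

I found the soft pad, set it in the stand's ring, and stood the gauge back on its rest. The job is handed in, and it took about 33 of the 67 s.

- **Firm pad (right, near y = −0.09):** it pushed back about 6.4 N after 4.9 mm of travel. That already ruled it out as the soft one, so I never seated the gauge's foot on it.
- **Soft pad (left, near y = +0.10):** it pushed back only about 3 N just before the foot seated. I then held it seated at about 10.7 N for more than 1.5 s.

**Last checks:**
- **Soft pad:** it looks flat in the ring, within about 2 mm of its centre in the side view. It touched down at the expected height.
- **Gauge:** it is upright on its rest, less than 1 px (about 1 mm) from where it started.
- **Firm pad:** it moved less than 0.2 px.
- **Other things:** they look unmoved by eye; I did not measure them.

**What disagreed or stayed unclear:**
- The top and side cameras differed by 2–5 mm in places. I corrected them against the gauge's known position on the rest.
- The gripper partly hid the dial, so I never read an exact number. The needle had left zero and was consistent with about 30, but the soft/firm decision rests mainly on the force readings.

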